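Fetch the desiccant canister from behind the bench supplies

ROBOT

A 7-joint arm with a two-finger parallel gripper is mounted at the origin on the work surface. World frame = base frame: x ahead of the robot, y to its left, z up, the work surface at z = 0. Lengths are in m, angles in rad, forces in N, time in s.
With the tool pointing down it reaches from about 0.425 to 0.925 m from the base axis. Payload 6.8 kg.
Tool frame: the origin (TCP) lies on the centre line of the jaws, within the pads' length; the fingertips stand 17 mm ahead of it and the grasp point (between the pads) lies 2 mm behind it; z points along the fingers, y is the direction in which the jaws open and shut (so a half turn about z gives the same grasp; the last joint's range is limited). The gripper opens to 88 mm and grips with 3 to 60 N. Pads are 20 mm wide; open, the fingers measure 115 mm over their backs; the gripper's body (75 mm by 178 mm) begins 61 mm behind the grasp point.
Start: joints at [1.177, 0.477, 0.022, 1.555, -0.011, 1.109, -0.083], TCP at [0.19, -0.648, 0.24] pointing down, gripper open.
Joint ranges: [-2.96, 2.96], [-0.34, 2.1], [-1.41, 1.46], [0.24, 2.44], [-1.37, 4.51], [0.17, 1.92], [-2.96, 2.96]. Speed limits (rad/s): [2.39, 2.39, 3.14, 3.14, 3.14, 3.14, 3.14].

INTERFACE

Orientations are given as a unit quaternion [x, y, z, w].
In Python, from cell import manip, cams, job, look_for, regions_of gives the robot as it stands.
- The arm moves only by the shell command python3 -m inch 'ROWS'. ROWS is JSON, a list of rows, each a list of 7 numbers: the opening, from 0 (shut) to 1 (fully open), then the shift along the tool's x, y, z in mm, then the turn, a rotation vector about the tool's x, y, z in degrees. In form: [[jaw, dx, dy, dz, rx, ry, rz], ...]. A call has 1 to 8 rows; each row is the pose to reach, as a shift and turn from the pose commanded when the call began, along the tool's axes at that moment; what a row does not reach only later rows make up. A row lasts 1/10 s, in which the tool goes at most 50 mm and 8.59 degrees, less where a joint would pass 70% of its speed; a pose out of reach is approached as far as the arm can. A call with a gripper value outside its range is refused whole. The fingers move at their own pace and stop on an object; the grip force is fixed at half the most. Time passes only in rows, so rows that repeat a pose let the fingers close. It gives the time, the measured TCP pose, the force and the opening at its end, in the units of the state.
- manip.get_state(): the state, without advancing time (a new reading comes with each control period).
- cams.snapshot(name): name is "side" or "top" or "wrist"; returns a dict with "img" (400x640x3 uint8, blue, green, red), "vfov" (degrees; the focal length in pixels is half the picture's height over the tangent of half this angle, whatever the lens; pixels are square), "cx", "cy" (the principal point, pixels), "T" (4x4, takes a point from camera to world coordinates). Camera axes: x right, y up, looking along -z (the intrinsics and any distortion apply to the point x, -y, -z); pixel columns grow to the right and rows downward; lengths in m; the calibration is good to about 2 mm. A picture is of the moment at which its call begins. There is no depth.
- job.sign_off(): hands the job in, once; it reports no verdict.
Trained networks look in a picture, given as the dict that the camera call returned (one of the last four; its "shot" number tells which), for a name from the list of things; names that differ only in an ending like _2 or _b are one class to them, and where a whole thing is asked for, a point or a joint stands for the part that bears it (a point fixed in the world has none). Each returns a list of dicts, best first, with "confidence" (0 to 1); they miss things now and then, are a little off and sometimes report something else, mostly with a low value. They report only what shows in the picture. A call takes as long as a camera call.
- look_for(target, picture): "xy" ([column, row] in pixels, amid what is visible of it).
- regions_of(target, picture): "mask" (400x640 bool, what is visible of it) and "xy" ([column, row] in pixels, amid what is visible of it).
The state is a dict: "clock": time; "joints": joint angles; "dq": joint speeds; "joint_torque": joint torques, N m; "position": TCP position; "orientation": TCP orientation; "ft_force": force on the tool from outside, world axes, zero at the start; "moment": the same for the moment, N m; "grip_width": opening from 0.0 (shut) to 1.0 (fully open).
Only numpy, scipy, OpenCV 4.12 (cv2) and the standard library are available. Lean on these libraries where they do the work, as an engineer would, in place of code of your own. Each camera call takes 0.05 s, during which the arm holds its last target. There are 200 camera calls.

TASK

The low desiccant canister stands in the middle of the round grey caddy, hemmed in by a glue stick, a bottle and a carton. First clear all three of them to the metal side tray, standing upright, without shifting the canister; then set the canister, upright, in the middle of the round metal seat on the dry-box lid while they wait there; then put the three back upright, each in the middle of its own pad on the caddy (where it stood at the start), and leave the little orange vase standing where it is.

Things in the scene. Friction and masses are not known exactly. Their poses are not given: they have to be found in the camera images.
- glue_mid (a point): Glue stick: white cylinder 34 mm in diameter, 94 mm tall, light grey cap (same diameter) on the upper third; about 50 g. Stands on its pad at the start. Best gripped about 15 mm above its centre, so that its top clears the palm. This point is its centre, half-way up (47 mm); z is its axis, up.
- bottle_mid (a point): Bottle: white cylinder 46 mm in diameter up to 74 mm, then a shoulder narrowing to a black screw cap 27 mm wide; 94 mm tall in all; about 180 g. Stands on its pad at the start. Best gripped about 15 mm above its centre, so that its top clears the palm. This point is on its axis, half-way up (47 mm); z is its axis, up.
- carton_mid (a point): Carton: upright cardboard box, 36 x 36 mm square and 94 mm tall; about 90 g. Stands on its pad at the start. Best gripped about 15 mm above its centre, so that its top clears the palm. This point is its centre, half-way up (47 mm); x and y are square to its side faces, z up. Which way it faces does not matter.
- canister_mid (a point): Desiccant canister: low cream cylinder 44 mm in diameter, 34 mm tall, with dark vent holes; about 70 g. Stands in the middle of the caddy at the start, with about 8 to 17 mm between it and the three tall things. This point is its centre, half-way up (17 mm); z is its axis, up.
- pad_glue: Home of the glue stick: the small round black pad, 50 mm in diameter, flush (0.6 mm proud, look only) in the round grey caddy disc, which is 196 mm in diameter and 4 mm thick, fixed. Origin at the pad's centre on the caddy's top, 4 mm above the bench; what stands on the pad has its underside at this height. The three pads lie 56 mm from the caddy's middle, 120 degrees apart.
- pad_bottle: Home of the bottle: the larger round black pad, 68 mm in diameter, flush in the caddy. Origin at its centre on the caddy's top, as above.
- pad_carton: Home of the carton: the square black pad, 56 x 56 mm, flush in the caddy. Origin at its centre on the caddy's top; x and y along its sides.
- tray_floor (a point): Side tray: shallow open grey metal tray, fixed, outside 250 mm along its x by 105 mm along its y, walls 4 mm thick and 14 mm high above the bench (10 mm above its floor). This point is the centre of its inner floor, 4 mm above the bench; inside it measures 242 x 97 mm. It and the lid may be on either side.
- seat (a point): Round metal seat, 62 mm in diameter and 5 mm high, in the middle of the dry-box lid: a dark flat plate 210 mm (x) by 130 mm (y), 5 mm thick with an edge bead to 9 mm, fixed flat on the bench. This point is the centre of the seat's flat top, 10 mm above the bench; the canister stands on it.
- vase: Bystander: small orange printed vase, up to 44 mm in diameter, 50 mm tall, standing loose on the bench between the robot and the caddy. Origin at the centre of its underside. To be left alone.

How it is judged:
By the outcome, as a careful person would: the job done as asked, in the order asked, and still so for the second after the job is handed in, with the robot touching nothing.
It also fails if it takes over 136 s, if anything falls off the work surface, if the arm or the gripper's body presses on something with over 40 N, if the wrist force passes 120 N, or if a joint passes its speed limit or range.

## Working session

There is one attempt and no reset: what is moved stays moved. The work goes in short steps, Python scripts to look and compute and a shell command to move; the robot and the scene stay as the last step left them, time stands still between calls to the robot, and variables do not carry over. Pictures are saved under pics/ and viewed, about 12 in all and at most 16, crops included, and the job is handed in when it is done.

```bash
ls; mkdir -p pics; cat > h.py <<'E'
import numpy as np, cv2
from cell import manip, cams, job, look_for, regions_of
from scipy.spatial.transform import Rotation as R
def ray(s,px):
    f=200/np.tan(np.radians(s["vfov"])/2)
    d=np.array([(px[0]-s["cx"])/f,-(px[1]-s["cy"])/f,-1]); T=np.array(s["T"])
    return T[:3,3],T[:3,:3]@d
def hit(s,px,z):
    o,d=ray(s,px); return (o+d*(z-o[2])/d[2])[:2]
E
python3 - <<'E'
from h import *
s=manip.get_state(); print(s)
for n in ("top","side"):
    p=cams.snapshot(n); cv2.imwrite(f"pics/{n}0.png",p["img"]); print(n,[k for k in p if k!="img"],p["vfov"],p["cx"],p["cy"],np.round(p["T"],3).tolist(), p.get("dist"))
    for t,z in dict(glue_mid=.051,bottle_mid=.051,carton_mid=.051,canister_mid=.021,pad_glue=.004,pad_bottle=.004,pad_carton=.004,tray_floor=.004,seat=.01,vase=.025).items():
        for r in look_for(t,p)[:2]: print(t,np.round(r["xy"]),round(r["confidence"],2),np.round(hit(p,r["xy"],z),3))
E
```

```text
pics
{'clock': 0.0, 'joints': array([ 1.17688364,  0.47779251,  0.022347  ,  1.556423  , -0.01148703,
        1.10928189, -0.08313645]), 'dq': array([-3.11827962e-04,  1.62622658e-03,  1.98393549e-03, -7.76280381e-04,
        3.62451265e-04,  4.07987648e-04,  9.38276936e-05]), 'joint_torque': array([-7.68658566e-06, -5.82853246e+01,  1.53485399e+00, -2.72612929e+01,
       -5.42550848e-02,  1.70212460e-02,  1.48406180e-04]), 'position': array([ 0.19013161, -0.64708935,  0.23869894]), 'orientation': array([ 9.89806948e-01,  1.42412839e-01, -1.98489295e-04, -8.65743563e-04]), 'ft_force': array([ 0.02580444, -0.18450409,  0.38419234]), 'moment': array([0.00696541, 0.01288573, 0.04017706]), 'grip_width': 0.9984652935874789}
top ['vfov', 'cx', 'cy', 'T', 'shot'] 44.72562041112873 318.97953527033854 196.39344015713087 [[-0.02, 0.99, -0.141, 0.353], [-0.999, -0.024, -0.023, -0.005], [-0.026, 0.141, 0.99, 1.099], [0.0, 0.0, 0.0, 1.0]] None
glue_mid [337. 156.] 0.52 [ 0.59  -0.022]
bottle_mid [302. 184.] 0.95 [0.53  0.055]
carton_mid [295. 140.] 0.73 [0.631 0.07 ]
canister_mid [310. 162.] 0.5
[... 225 characters left out ...]
277]
seat [452. 202.] 0.9 [ 0.487 -0.278]
vase [309. 257.] 0.83 [0.373 0.045]
side ['vfov', 'cx', 'cy', 'T', 'shot'] 54.28233869549487 317.8888132143069 203.16843434237626 [[0.999, 0.034, -0.035, 0.481], [-0.048, 0.732, -0.68, -0.555], [0.003, 0.681, 0.732, 0.655], [0.0, 0.0, 0.0, 1.0]] None
glue_mid [358. 210.] 0.74 [ 0.592 -0.016]
bottle_mid [328. 186.] 0.74 [0.534 0.056]
carton_mid [321. 207.] 0.72 [ 0.516 -0.005]
canister_mid [344. 204.] 0.48 [0.569 0.029]
pad_glue [362. 229.] 0.53 [ 0.604 -0.03 ]
pad_bottle [328. 209.] 0.61 [0.533 0.03 ]
tray_floor [297. 130.] 0.86 [0.468 0.327]
seat [315. 346.] 0.68 [ 0.491 -0.285]
seat [297. 130.] 0.23 [0.467 0.318]
vase [256. 199.] 0.57 [0.373 0.048]
```

```bash
python3 - <<'E'
import cv2,numpy as np
t=cv2.imread("pics/top0.png");s=cv2.imread("pics/side0.png")
a=cv2.resize(t[70:290,120:520],(800,440)); cv2.imwrite("pics/a.png",a)
b=cv2.resize(s[90:290,180:430],(750,600),interpolation=cv2.INTER_CUBIC); cv2.imwrite("pics/b.png",b)
E
```

```text
(no output)
```

View pics/a.png

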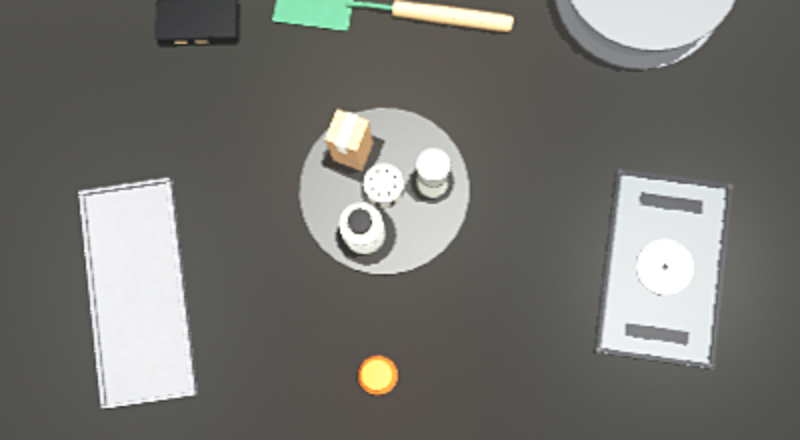

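View pics/b.png

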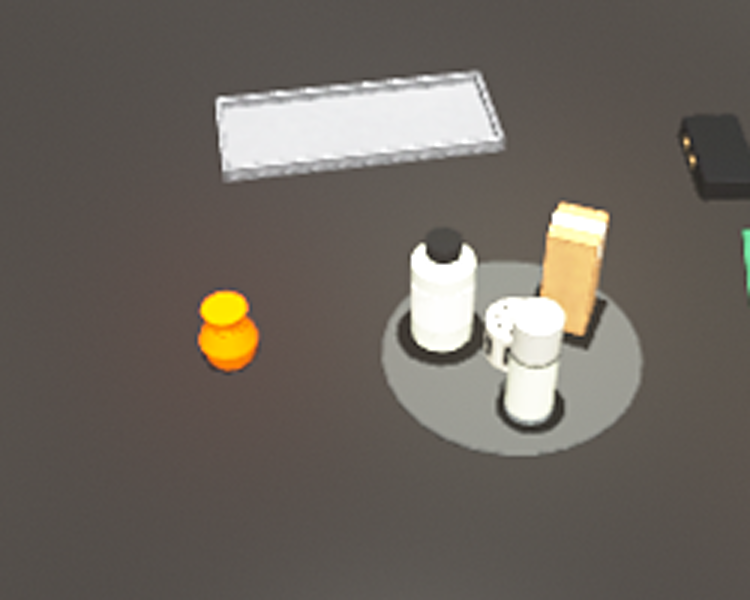

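Both crops: the caddy is at about top pixel (312,165). The bottle is at near left, the carton far left, the glue stick to the right and the canister in the middle. The tray is on the left (+y), the lid with its seat on the right, and the vase at about (309,257). Next I move above the caddy for the wrist view.

```bash
cat > go.py <<'E'
import sys
from h import *
# go.py x y z yaw_of_jaw_axis_deg : prints row from measured pose
def go(x,y,z,yaw=None):
    s=manip.get_state(); Rm=R.from_quat(s["orientation"]); p=s["position"]
    d=Rm.inv().apply(np.array([x,y,z])-p)*1000
    rv=np.zeros(3)
    ym=Rm.as_matrix()[:,1]; cur=np.degrees(np.arctan2(ym[1],ym[0]))
    if yaw is None: yaw=cur
    dy=(yaw-cur+90)%180-90
    Rt=R.from_euler('z',cur+dy+90,degrees=True)*R.from_matrix(np.diag([1,-1,-1.]))
    rv=np.degrees((Rm.inv()*Rt).as_rotvec())
    print("t",round(s["clock"],2),"pos",np.round(p,4),"yaw",round(cur,1),"j7",round(s["joints"][6],2),"grip",round(s["grip_width"],3),"F",np.round(s["ft_force"],1)," ROW",np.round(d,1),np.round(rv,1))
if __name__=="__main__": go(*[float(a) for a in sys.argv[1:]])
E
python3 go.py 0.50 0.03 0.36
```

```text
t 1.1 pos [ 0.1903 -0.6476  0.2397] yaw -73.6 j7 -0.08 grip 1.0 F [-0.6  1.2  0.1]  ROW [ 488.1 -562.8 -120.3] [-0. -0. -0.]
```

```bash
r="[1,488,-563,-120,0,0,0]"; python3 -m inch '[[1,250,-280,-120,0,0,0],[1,250,-280,-120,0,0,0],[1,250,-280,-120,0,0,0],[1,250,-280,-120,0,0,0],[1,250,-280,-120,0,0,0],[1,250,-280,-120,0,0,0],[1,250,-280,-120,0,0,0],[1,250,-280,-120,0,0,0]]'; python3 -m inch '[[1,238,-283,0,0,0,0],[1,238,-283,0,0,0,0],[1,238,-283,0,0,0,0],[1,238,-283,0,0,0,0],[1,238,-283,0,0,0,0],[1,238,-283,0,0,0,0],[1,238,-283,0,0,0,0],[1,238,-283,0,0,0,0]]'; python3 go.py .5 .03 .36
```

```text
clock: 1.9
position: [0.3521, -0.3062, 0.3608]
orientation: [0.99, 0.143, 0.0, 0.0]
ft_force: [0.8, 0.4, 0.9]
grip_width: 1.002
clock: 2.7
position: [0.5006, 0.0354, 0.3601]
orientation: [0.989, 0.145, 0.001, -0.001]
ft_force: [-0.9, -1.0, 0.8]
grip_width: 1.003
t 2.7 pos [0.5006 0.0354 0.3601] yaw -73.3 j7 -1.54 grip 1.003 F [-0.9 -1.   0.8]  ROW [-2.1  5.   0.1] [-0.1 -0.1 -0. ]
```

```bash
python3 - <<'E'
from h import *
p=cams.snapshot("wrist"); cv2.imwrite("pics/w0.png",p["img"]); print(p["vfov"],p["cx"],p["cy"],np.round(p["T"],3).tolist())
for t,z in dict(glue_mid=.051,bottle_mid=.051,carton_mid=.051,canister_mid=.021,pad_glue=.004,pad_bottle=.004,pad_carton=.004,tray_floor=.004,seat=.01,vase=.025).items():
    for r in look_for(t,p)[:2]: print(t,np.round(r["xy"]),round(r["confidence"],2),np.round(hit(p,r["xy"],z),3))
E
```

```text
63.57489859046548 320.46084620205363 200.1005712119051 [[0.287, 0.917, 0.278, 0.577], [-0.958, 0.275, 0.083, 0.058], [-0.001, -0.29, 0.957, 0.506], [0.0, 0.0, 0.0, 1.0]]
glue_mid [383. 113.] 0.81 [ 0.589 -0.027]
bottle_mid [312. 136.] 0.81 [0.531 0.057]
bottle_mid [326.  58.] 0.68 [0.633 0.067]
carton_mid [325.  56.] 0.55 [0.634 0.069]
canister_mid [340. 104.] 0.69 [0.583 0.031]
pad_glue [368. 102.] 0.81 [ 0.598 -0.009]
pad_bottle [503. 217.] 0.74 [ 0.491 -0.283]
pad_bottle [320. 124.] 0.7 [0.547 0.05 ]
pad_carton [326.  78.] 0.69 [0.612 0.06 ]
tray_floor [134. 111.] 0.87 [0.485 0.322]
seat [503. 217.] 0.62 [ 0.492 -0.278]
vase [291. 235.] 0.8 [0.368 0.045]
```

View pics/w0.png

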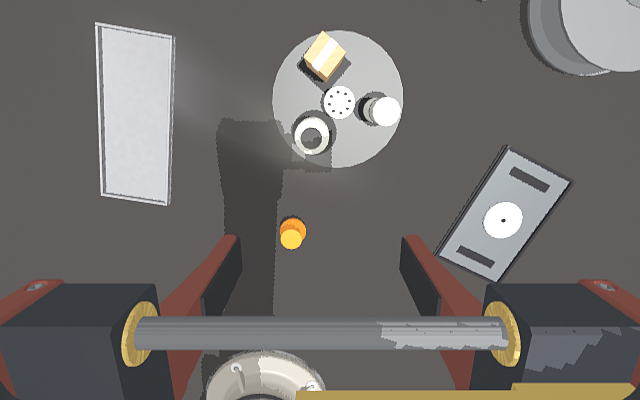

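The wrist view shows the caddy clearly: carton (325,56), bottle (312,136), glue (383,110), canister (339,102), tray on the left, and seat at (503,219). I'll fit known silhouettes to the network masks to get poses.

```bash
cat > fit.py <<'E'
from h import *
from scipy.optimize import minimize
def proj(s,P):
    T=np.array(s["T"]); c=(np.atleast_2d(P)-T[:3,3])@T[:3,:3]; f=200/np.tan(np.radians(s["vfov"])/2)
    return np.c_[s["cx"]+f*c[:,0]/-c[:,2], s["cy"]-f*c[:,1]/-c[:,2]]
a=np.linspace(0,2*np.pi,48,endpoint=False)
def circ(r,z): return np.c_[r*np.cos(a),r*np.sin(a),0*a+z]
def box(w,d,z0,z1): return np.array([[i*w/2,j*d/2,z] for i in(-1,1) for j in(-1,1) for z in(z0,z1)])
M=dict(glue_mid=np.r_[circ(.017,0),circ(.017,.094)],bottle_mid=np.r_[circ(.023,0),circ(.023,.074),circ(.0135,.084),circ(.0135,.094)],
 carton_mid=box(.036,.036,0,.094),canister_mid=np.r_[circ(.022,0),circ(.022,.034)],vase=None,seat=circ(.031,0),tray_floor=box(.25,.105,-.004,.01))
U=4
def sil(s,pts,x):
    c,sn=np.cos(x[2]),np.sin(x[2]); P=pts@np.array([[c,sn,0],[-sn,c,0],[0,0,1]])+[x[0],x[1],x[3]]
    im=np.zeros((400*U,640*U),np.uint8); cv2.fillConvexPoly(im,cv2.convexHull((proj(s,P)*U+U/2).astype(np.float32).round().astype(np.int32)),1)
    return cv2.resize(im.astype(np.float32),(640,400),interpolation=cv2.INTER_AREA)
def fit(name,shots,x0,z0,yaw=None):
    ms=[]
    for s in shots:
        r=[q for q in regions_of(name,s)[:4]]
        r=[q for q in r if np.hypot(*(hit(s,q["xy"],z0+.02)-x0))<.05]
        if r: ms.append((s,r[0]["mask"].astype(np.float32)))
    if not ms: print(name,"none"); return
    def cost(v,m=ms):
        t=0
        for s,k in m:
            q=sil(s,M[name],[v[0]/1000,v[1]/1000,v[2]/30 if yaw is not None else 0,z0]); t+=1-np.minimum(q,k).sum()/np.maximum(q,k).sum()
        return t/len(m)
    v0=[x0[0]*1000,x0[1]*1000]+([yaw*30] if yaw is not None else [])
    opt=lambda m:minimize(cost,v0,args=(m,),method="Nelder-Mead",options=dict(initial_simplex=np.array([v0]+[list(np.array(v0)+8*np.eye(len(v0))[i]) for i in range(len(v0))]),xatol=.05,fatol=1e-4))
    b=opt(ms); print(name,np.round(b.x,1),"yaw",round(np.degrees(b.x[2]/30),1) if yaw is not None else "","IoU",round(1-b.fun,3),"| each",[np.round(opt([m]).x,1).tolist() for m in ms] if len(ms)>1 else "")
    return b.x
E
python3 - <<'E'
from fit import *
S=[cams.snapshot(n) for n in("top","side","wrist")]
T,D,W=S
fit("glue_mid",S,(.59,-.022),.004)
fit("bottle_mid",S,(.532,.056),.004)
fit("carton_mid",S,(.632,.069),.004,-0.7)
fit("canister_mid",[T,W],(.585,.033),.004)
fit("seat",S,(.489,-.28),.01)
fit("tray_floor",S,(.47,.32),.004,0.05)
# disc
for n,s in zip("TDW",S):
    hsv=cv2.cvtColor(s["img"],cv2.COLOR_BGR2HSV)
    c=proj(s,[.582,.032,.004])[0]; R0=np.ptp(proj(s,np.array([.582,.032,.004])+circ(.098,0)),axis=0)/2
    m=((hsv[...,2]>85)&(hsv[...,2]<170)&(hsv[...,1]<40)).astype(np.uint8)
    yy,xx=np.mgrid[:400,:640]; m&=(((xx-c[0])/R0[0])**2+((yy-c[1])/R0[1])**2<1.4).astype(np.uint8)
    m=cv2.morphologyEx(m,cv2.MORPH_OPEN,np.ones((3,3),np.uint8))
    pts=cv2.convexHull(np.argwhere(m)[:,::-1].astype(np.int32))[:,0]
    w=np.array([hit(s,q,.004) for q in pts])
    from scipy.optimize import least_squares
    b=least_squares(lambda v:np.hypot(*(w-v[:2]).T)-v[2],[.582,.032,.098],loss="soft_l1",f_scale=.001); print(n,"disc",np.round(b.x*1000,1),len(w))
E
```

```text
glue_mid [589.6 -20.8] yaw  IoU 0.934 | each [[589.1, -19.1], [589.8, -21.3]]
bottle_mid [531.7  56.9] yaw  IoU 0.914 | each [[531.3, 59.7], [532.3, 57.0]]
carton_mid [629.7  69.1 -12. ] yaw -22.9 IoU 0.955 | each 
canister_mid [584.5  33.7] yaw  IoU 0.941 | each 
seat [ 552.  -321.5] yaw  IoU 0.116 | each [[414.6, -256.4], [510.3, -320.2], [565.1, -255.0]]
tray_floor [471.6 319.    3.8] yaw 7.2 IoU 0.965 | each [[471.9, 319.3, 3.8], [469.8, 317.5, 3.6]]Traceback (most recent call last):
  File "<stdin>", line 17, in <module>
TypeError: 'NoneType' object is not subscriptable
```

```bash
python3 go.py .590 -.021 .18 -83
```

```text
t 4.25 pos [0.4998 0.0301 0.3597] yaw -73.6 j7 -1.54 grip 1.0 F [-0.6  1.5 -0. ]  ROW [ 72.1  74.4 179.7] [ 0.  -0.   9.4]
```

```bash
python3 -m inch '[[1,72,74,180,0,0,9.4],[1,72,74,180,0,0,9.4],[1,72,74,180,0,0,9.4],[1,72,74,180,0,0,9.4],[1,72,74,180,0,0,9.4],[1,72,74,180,0,0,9.4],[1,72,74,180,0,0,9.4],[1,72,74,180,0,0,9.4]]' >/dev/null; python3 go.py .590 -.021 .064 -83; python3 - <<'E'
from h import *
p=cams.snapshot("wrist"); cv2.imwrite("pics/w1.png",p["img"])
E
```

```text
t 5.05 pos [ 0.5905 -0.0196  0.1823] yaw -83.0 j7 -1.73 grip 1.003 F [-0.1 -0.2  0.1]  ROW [ -1.1   1.3 118.3] [ 0.  -0.2  0. ]
```

View pics/w1.png

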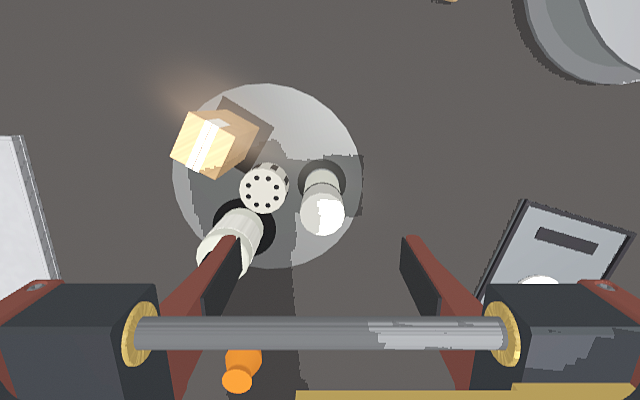

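Glue stick at (322,195), centred between the jaws, with its neighbours clear of the fingers. Descend and grip.

```bash
python3 -m inch '[[1,-1,1,50,0,0,0],[1,-1,1,90,0,0,0],[1,-1,1,118,0,0,0],[1,-1,1,118,0,0,0],[1,-1,1,118,0,0,0],[0,-1,1,118,0,0,0],[0,-1,1,118,0,0,0],[0,-1,1,118,0,0,0]]'; python3 -m inch '[[0,0,0,0,0,0,0],[0,0,0,0,0,0,0],[0,0,0,0,0,0,0],[0,0,0,0,0,0,0]]'; python3 go.py .59 -.021 .2 -83
```

```text
clock: 5.9
position: [0.5898, -0.0217, 0.0632]
orientation: [0.998, 0.061, 0.001, 0.0]
ft_force: [-0.6, -0.1, -0.1]
grip_width: 0.767
clock: 6.3
position: [0.5889, -0.0217, 0.0616]
orientation: [0.998, 0.061, -0.0, -0.0]
ft_force: [-0.0, 0.6, 0.3]
grip_width: 0.405
t 6.3 pos [ 0.5889 -0.0217  0.0616] yaw -83.0 j7 -1.81 grip 0.405 F [-0.   0.6  0.3]  ROW [   1.2   -0.6 -138.4] [-0.  0. -0.]
```

```bash
python3 -m inch '[[0,0,0,0,0,0,0],[0,0,0,0,0,0,0],[0,0,0,-30,0,0,0],[0,0,0,-70,0,0,0],[0,0,0,-110,0,0,0],[0,0,0,-138,0,0,0],[0,0,0,-138,0,0,0]]'; python3 go.py .5455 .328 .2 -83
```

```text
clock: 7.0
position: [0.5914, -0.0214, 0.2041]
orientation: [0.998, 0.061, 0.004, 0.0]
ft_force: [1.3, 0.5, -1.2]
grip_width: 0.384
t 7.0 pos [ 0.5914 -0.0214  0.2041] yaw -83.0 j7 -1.72 grip 0.384 F [ 1.3  0.5 -1.2]  ROW [  -3.3 -352.4    3.7] [ 0.1 -0.4 -0. ]
```

```bash
python3 -m inch '[[0,-3,-30,3,0,0,0],[0,-3,-70,3,0,0,0],[0,-3,-115,3,0,0,0],[0,-3,-160,3,0,0,0],[0,-3,-205,3,0,0,0],[0,-3,-250,3,0,0,0],[0,-3,-290,3,0,0,0],[0,-3,-325,3,0,0,0]]'>/dev/null; python3 -m inch '[[0,0,-18,0,0,0,0],[0,0,-27,0,0,0,0],[0,0,-27,0,0,0,0],[0,0,-27,0,0,0,0]]'; python3 go.py .5455 .328 .0645 -83
```

```text
clock: 8.2
position: [0.544, 0.3251, 0.1962]
orientation: [0.998, 0.06, -0.0, 0.001]
ft_force: [0.1, -0.4, 0.3]
grip_width: 0.386
t 8.2 pos [0.544  0.3251 0.1962] yaw -83.2 j7 -2.34 grip 0.386 F [ 0.1 -0.4  0.3]  ROW [  1.9  -2.9 131.7] [ 0.1  0.  -0.2]
```

```bash
python3 -m inch '[[0,0,0,0,0,0,0],[0,2,-3,45,0,0,0],[0,2,-3,90,0,0,0],[0,2,-3,115,0,0,0],[0,2,-3,126,0,0,0],[0,2,-3,126,0,0,0],[0,2,-3,126,0,0,0],[0,2,-3,126,0,0,0]]'; python3 go.py .5455 .328 .064 -83;python3 -c "
from h import *
for i in range(4):
  cams.snapshot('top'); s=manip.get_state(); print(s['position'],s['ft_force'])"
```

```text
clock: 9.0
position: [0.546, 0.3311, 0.0726]
orientation: [0.998, 0.061, 0.001, -0.001]
ft_force: [-0.5, -0.7, -1.0]
grip_width: 0.383
t 9.0 pos [0.546  0.3311 0.0726] yaw -83.1 j7 -2.42 grip 0.383 F [-0.5 -0.7 -1. ]  ROW [-0.9  3.1  8.6] [-0.1 -0.2 -0.1]
[0.54587041 0.33116053 0.07253683] [0.05103405 0.01878821 0.7831101 ]
[0.54567887 0.3310758  0.07229756] [-0.37037383 -0.32839086 -0.9579951 ]
[0.54548184 0.3309387  0.0720103 ] [ 0.03495359 -0.09211232 -0.41652408]
[0.54528927 0.33081431 0.07170134] [-0.64381494  0.21250256 -0.22881143]
```

```bash
python3 -m inch '[[0,0,2,5,0,0,0],[0,0,2,8,0,0,0],[0,0,2,8,0,0,0],[0,0,2,8,0,0,0],[0,0,2,8,0,0,0],[0,0,2,8,0,0,0]]'
```

```text
clock: 9.8
position: [0.5451, 0.3287, 0.0627]
orientation: [0.998, 0.061, 0.0, -0.0]
ft_force: [0.3, -0.4, 0.1]
grip_width: 0.383
```

```bash
python3 -m inch '[[0,0,0,1,0,0,0],[0,0,0,1,0,0,0],[0,0,0,1,0,0,0],[0,0,0,1,0,0,0]]'
```

```text
clock: 10.2
position: [0.545, 0.3286, 0.0617]
orientation: [0.998, 0.061, -0.0, 0.0]
ft_force: [0.2, 0.4, 0.3]
grip_width: 0.383
```

```bash
python3 -m inch '[[0,0,0,0.5,0,0,0],[0,0,0,0.5,0,0,0],[0.6,0,0,0.5,0,0,0],[1,0,0,0.5,0,0,0],[1,0,0,0.5,0,0,0],[1,0,0,0.5,0,0,0],[1,0,0,0.5,0,0,0],[1,0,0,0.5,0,0,0]]';python3 -m inch '[[1,0,0,0,0,0,0],[1,0,0,0,0,0,0],[1,0,0,-20,0,0,0],[1,0,0,-60,0,0,0],[1,0,0,-105,0,0,0],[1,0,0,-120,0,0,0],[1,0,0,-120,0,0,0],[1,0,0,-120,0,0,0]]'; python3 go.py .532 .057 .18 -83
```

```text
clock: 11.0
position: [0.545, 0.3285, 0.0611]
orientation: [0.998, 0.061, -0.0, 0.0]
ft_force: [-0.2, -0.4, 0.6]
grip_width: 0.885
clock: 11.8
position: [0.5446, 0.3279, 0.18]
orientation: [0.998, 0.061, -0.0, 0.001]
ft_force: [0.1, -0.3, -1.0]
grip_width: 1.001
t 11.8 pos [0.5446 0.3279 0.18  ] yaw -83.0 j7 -2.35 grip 1.001 F [ 0.1 -0.3 -1. ]  ROW [-45.4 267.4   0.3] [ 0.1  0.1 -0. ]
```

```bash
python3 -m inch '[[1,-45,45,0,0,0,0],[1,-45,90,0,0,0,0],[1,-45,135,0,0,0,0],[1,-45,180,0,0,0,0],[1,-45,225,0,0,0,0],[1,-45,267,0,0,0,0],[1,-45,267,0,0,0,0],[1,-45,267,0,0,0,0]]'>/dev/null;python3 -m inch '[[1,0,0,0,0,0,0],[1,0,0,0,0,0,0],[1,0,0,0,0,0,0]]'; python3 go.py .532 .057 .064 -83
python3 - <<'E'
from fit import *
S=[cams.snapshot(n) for n in("top","wrist")]
for s,n in zip(S,"tw"): cv2.imwrite(f"pics/{n}2.png",s["img"])
fit("bottle_mid",S,(.532,.057),.004)
fit("canister_mid",S,(.585,.034),.004)
fit("carton_mid",S,(.63,.069),.004,-.4)
E
```

```text
clock: 12.9
position: [0.5324, 0.0595, 0.1809]
orientation: [0.998, 0.062, -0.0, -0.0]
ft_force: [-0.1, 0.0, -0.1]
grip_width: 0.998
t 12.9 pos [0.5324 0.0595 0.1809] yaw -82.9 j7 -1.88 grip 0.998 F [-0.1  0.  -0.1]  ROW [ -0.7   2.5 116.9] [-0.   0.   0.1]
bottle_mid [532.8  57.5] yaw  IoU 0.966 | each 
canister_mid [584.9  34. ] yaw  IoU 0.953 | each 
carton_mid [630.   69.7 -11.6] yaw -22.1 IoU 0.97 | each
```

View pics/w2.png

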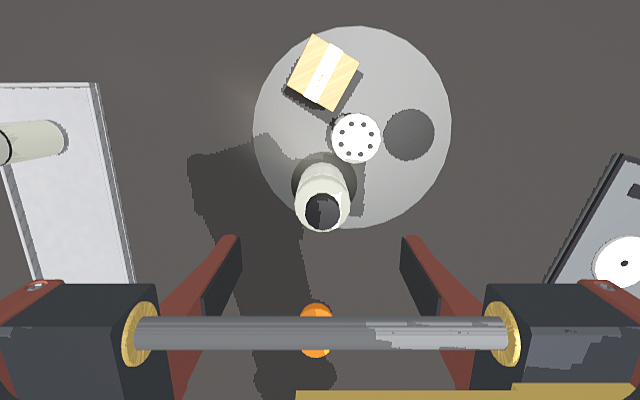

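Only the black pad (409,134) is left where the glue stick stood, the canister is unmoved, and the bottle (322,200) is centred between the jaws. Grip the bottle.

```bash
python3 -m inch '[[1,-0.5,2,45,0,0,0],[1,-0.5,2,85,0,0,0],[1,-0.5,2,112,0,0,0],[1,-0.5,2,118,0,0,0],[1,-0.5,2,118,0,0,0],[1,-0.5,2,118,0,0,0],[1,-0.5,2,118,0,0,0],[0,-0.5,2,118,0,0,0]]';python3 -m inch '[[0,0,0,0,0,0,0],[0,0,0,0,0,0,0],[0,0,0,0,0,0,0],[0,0,0,0,0,0,0],[0,0,0,0,0,0,0]]'; python3 go.py .532 .057 .2 -83
```

```text
clock: 14.1
position: [0.5335, 0.0561, 0.0645]
orientation: [0.998, 0.061, 0.001, 0.0]
ft_force: [-0.2, 0.3, -0.2]
grip_width: 0.942
clock: 14.6
position: [0.5326, 0.0563, 0.0632]
orientation: [0.998, 0.061, 0.0, -0.0]
ft_force: [0.7, 0.2, 0.8]
grip_width: 0.52
t 14.6 pos [0.5326 0.0563 0.0632] yaw -83.0 j7 -1.99 grip 0.52 F [0.7 0.2 0.8]  ROW [  -0.5   -0.8 -136.8] [-0. -0. -0.]
```

```bash
python3 -m inch '[[0,0,0,0,0,0,0],[0,0,0,0,0,0,0],[0,0,0,-20,0,0,0],[0,0,0,-60,0,0,0],[0,0,0,-100,0,0,0],[0,0,0,-136,0,0,0],[0,0,0,-136,0,0,0],[0,0,0,-136,0,0,0]]'; python3 go.py .471 .3185 .2 -83
```

```text
clock: 15.4
position: [0.5325, 0.0556, 0.1993]
orientation: [0.998, 0.061, 0.0, 0.0]
ft_force: [-0.7, -0.1, -1.7]
grip_width: 0.521
t 15.4 pos [0.5325 0.0556 0.1993] yaw -83.1 j7 -1.87 grip 0.521 F [-0.7 -0.1 -1.7]  ROW [ -29.2 -268.4   -0.9] [ 0.  -0.  -0.1]
```

```bash
python3 -m inch '[[0,-5,-40,0,0,0,0],[0,-10,-80,0,0,0,0],[0,-15,-125,0,0,0,0],[0,-20,-170,0,0,0,0],[0,-25,-215,0,0,0,0],[0,-29,-250,0,0,0,0],[0,-29,-268,0,0,0,0],[0,-29,-268,0,0,0,0]]'>/dev/null;python3 -m inch '[[0,0,0,0,0,0,0],[0,0,0,0,0,0,0],[0,0,0,45,0,0,0],[0,0,0,90,0,0,0],[0,0,0,120,0,0,0],[0,0,0,130,0,0,0],[0,0,0,130,0,0,0],[0,0,0,130,0,0,0]]'>/dev/null;python3 -m inch '[[0,0,0,0,0,0,0],[0,0,0,0,0,0,0],[0,0,0,0,0,0,0],[0,0,0,0,0,0,0]]'; python3 go.py .471 .3185 .0634 -83
```

```text
clock: 17.4
position: [0.4715, 0.3186, 0.0697]
orientation: [0.998, 0.061, 0.0, -0.0]
ft_force: [0.1, -0.3, -2.5]
grip_width: 0.52
t 17.4 pos [0.4715 0.3186 0.0697] yaw -83.0 j7 -2.52 grip 0.52 F [ 0.1 -0.3 -2.5]  ROW [-0.5  0.1  6.3] [-0. -0. -0.]
```

```bash
python3 -m inch '[[0,0,0,3,0,0,0],[0,0,0,6,0,0,0],[0,0,0,6,0,0,0],[0,0,0,6,0,0,0],[0,0,0,6,0,0,0],[0,0,0,6,0,0,0],[0,0,0,6,0,0,0],[0,0,0,6,0,0,0]]'
```

```text
clock: 18.2
position: [0.4712, 0.3186, 0.0631]
orientation: [0.998, 0.061, -0.0, -0.0]
ft_force: [0.5, 0.1, -1.3]
grip_width: 0.518
```

```bash
python3 -m inch '[[0,0,0,0.5,0,0,0],[0,0,0,0.5,0,0,0],[0.6,0,0,0.5,0,0,0],[1,0,0,0.5,0,0,0],[1,0,0,0.5,0,0,0],[1,0,0,0.5,0,0,0],[1,0,0,0.5,0,0,0],[1,0,0,0.5,0,0,0]]';python3 -m inch '[[1,0,0,0,0,0,0],[1,0,0,0,0,0,0],[1,0,0,-20,0,0,0],[1,0,0,-60,0,0,0],[1,0,0,-105,0,0,0],[1,0,0,-120,0,0,0],[1,0,0,-120,0,0,0],[1,0,0,-120,0,0,0]]'; python3 go.py .63 .069 .18 -113
```

```text
clock: 19.0
position: [0.4712, 0.3185, 0.0626]
orientation: [0.998, 0.061, -0.0, 0.0]
ft_force: [0.5, 0.2, 0.4]
grip_width: 0.988
clock: 19.8
position: [0.4709, 0.3179, 0.1818]
orientation: [0.998, 0.061, -0.0, 0.0]
ft_force: [-0.5, 0.3, -0.2]
grip_width: 1.002
t 19.8 pos [0.4709 0.3179 0.1818] yaw -83.0 j7 -2.42 grip 1.002 F [-0.5  0.3 -0.2]  ROW [127.8 266.3   1.9] [ 0.1  0.  30. ]
```

```bash
python3 -m inch '[[1,20,41,2,0,0,0],[1,40,82,2,0,0,5],[1,60,123,2,0,0,10],[1,80,164,2,0,0,16],[1,100,205,2,0,0,22],[1,118,245,2,0,0,29.5],[1,128,266,2,0,0,29.5],[1,128,266,2,0,0,29.5]]'>/dev/null;python3 -m inch '[[1,0,0,0,0,0,0],[1,0,0,0,0,0,0],[1,0,0,0,0,0,0]]'; python3 go.py .63 .069 .064 -112.5
python3 - <<'E'
from fit import *
S=[cams.snapshot(n) for n in("top","wrist")]
for s,n in zip(S,"tw"): cv2.imwrite(f"pics/{n}3.png",s["img"])
fit("canister_mid",S,(.585,.034),.004)
fit("carton_mid",S,(.63,.069),.004,-.4)
E
```

```text
clock: 20.9
position: [0.6296, 0.0719, 0.1802]
orientation: [0.981, -0.194, -0.001, -0.0]
ft_force: [0.1, 0.7, -0.8]
grip_width: 0.998
t 20.9 pos [0.6296 0.0719 0.1802] yaw -112.4 j7 -2.36 grip 0.998 F [ 0.1  0.7 -0.8]  ROW [  1.6   2.5 116.2] [-0.   0.1  0.1]
canister_mid [584.4  34.1] yaw  IoU 0.974 | each 
carton_mid [629.4  69.9 -11. ] yaw -21.1 IoU 0.977 | each
```

View pics/w3.png

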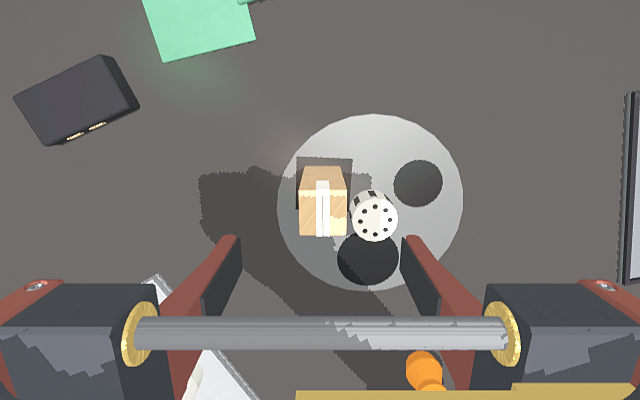

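The carton (322,200) is squared up between the jaws and the pads for the glue stick and bottle are empty. Grip the carton.

```bash
python3 -m inch '[[1,1,1,45,0,0,-0.5],[1,1,1,85,0,0,-0.5],[1,1,1,112,0,0,-0.5],[1,1,1,118,0,0,-0.5],[1,1,1,118,0,0,-0.5],[1,1,1,118,0,0,-0.5],[1,1,1,118,0,0,-0.5],[0,1,1,118,0,0,-0.5]]';python3 -m inch '[[0,0,0,0,0,0,0],[0,0,0,0,0,0,0],[0,0,0,0,0,0,0],[0,0,0,0,0,0,0],[0,0,0,0,0,0,0],[0,0,0,0,0,0,0]]'; python3 go.py .63 .069 .2 -111.5;python3 -m inch '[[0,0,0,0,0,0,0],[0,0,0,0,0,0,0],[0,0,0,-20,0,0,0],[0,0,0,-60,0,0,0],[0,0,0,-100,0,0,0],[0,0,0,-136,0,0,0],[0,0,0,-136,0,0,0],[0,0,0,-136,0,0,0]]'; python3 go.py .3965 .309 .2 -83
```

```text
clock: 22.0
position: [0.6321, 0.0688, 0.0642]
orientation: [0.982, -0.191, 0.001, -0.0]
ft_force: [0.1, 0.3, 0.2]
grip_width: 0.943
clock: 22.6
position: [0.6311, 0.0688, 0.0627]
orientation: [0.982, -0.191, 0.0, -0.0]
ft_force: [0.9, 0.4, -0.2]
grip_width: 0.41
t 22.6 pos [0.6311 0.0688 0.0627] yaw -112.0 j7 -2.42 grip 0.41 F [ 0.9  0.4 -0.2]  ROW [  -1.1    0.2 -137.3] [-0.  -0.  -0.5]
clock: 23.4
position: [0.6312, 0.0686, 0.1991]
orientation: [0.982, -0.191, 0.001, -0.0]
ft_force: [-0.5, 0.3, -1.4]
grip_width: 0.408
t 23.4 pos [0.6312 0.0686 0.1991] yaw -112.0 j7 -2.35 grip 0.408 F [-0.5  0.3 -1.4]  ROW [-307.8 -134.8   -1.2] [  0.   -0.1 -29. ]
```

```bash
python3 -m inch '[[0,-36,-16,0,0,0,-3],[0,-77,-34,0,0,0,-7],[0,-118,-52,0,0,0,-11],[0,-159,-70,0,0,0,-15],[0,-200,-88,0,0,0,-19],[0,-241,-106,0,0,0,-23],[0,-280,-123,0,0,0,-27],[0,-308,-135,0,0,0,-29]]'>/dev/null;python3 -m inch '[[0,0,0,0,0,0,0],[0,0,0,0,0,0,0],[0,0,0,0,0,0,0]]'; python3 go.py .3965 .309 .0635 -83
```

```text
clock: 24.5
position: [0.3968, 0.3078, 0.1976]
orientation: [0.998, 0.06, -0.001, 0.001]
ft_force: [0.2, 0.8, -0.3]
grip_width: 0.41
t 24.5 pos [0.3968 0.3078 0.1976] yaw -83.2 j7 -2.46 grip 0.41 F [ 0.2  0.8 -0.3]  ROW [ 1.000e-01 -1.400e+00  1.341e+02] [ 0.1  0.1 -0.2]
```

```bash
python3 -m inch '[[0,0,-1,45,0,0,0],[0,0,-1,90,0,0,0],[0,0,-1,120,0,0,0],[0,0,-1,130,0,0,0],[0,0,-1,130,0,0,0],[0,0,-1,130,0,0,0],[0,0,-1,130,0,0,0],[0,0,-1,130,0,0,0]]';python3 -m inch '[[0,0,0,0,0,0,0],[0,0,0,0,0,0,0],[0,0,0,0,0,0,0],[0,0,0,0,0,0,0]]'; python3 go.py .3965 .309 .0628 -83
```

```text
clock: 25.3
position: [0.397, 0.3109, 0.07]
orientation: [0.998, 0.061, 0.001, -0.001]
ft_force: [-0.7, -0.5, -0.6]
grip_width: 0.408
clock: 25.7
position: [0.3961, 0.3104, 0.0687]
orientation: [0.998, 0.061, 0.0, -0.0]
ft_force: [-0.6, 0.5, -1.0]
grip_width: 0.407
t 25.7 pos [0.3961 0.3104 0.0687] yaw -83.0 j7 -2.63 grip 0.407 F [-0.6  0.5 -1. ]  ROW [0.2 1.4 5.9] [-0. -0. -0.]
```

```bash
python3 -m inch '[[0,0,1,3,0,0,0],[0,0,1,5,0,0,0],[0,0,1,5.5,0,0,0],[0,0,1,5.5,0,0,0],[0,0,1,5.5,0,0,0],[0,0,1,5.5,0,0,0],[0,0,1,5.5,0,0,0],[0,0,1,5.5,0,0,0]]';python3 -m inch '[[0,0,0,0.5,0,0,0],[0,0,0,0.5,0,0,0],[0.6,0,0,0.5,0,0,0],[1,0,0,0.5,0,0,0],[1,0,0,0.5,0,0,0],[1,0,0,0.5,0,0,0],[1,0,0,0.5,0,0,0],[1,0,0,0.5,0,0,0]]';python3 -m inch '[[1,0,0,0,0,0,0],[1,0,0,0,0,0,0],[1,0,0,-20,0,0,0],[1,0,0,-60,0,0,0],[1,0,0,-105,0,0,0],[1,0,0,-135,0,0,0],[1,0,0,-135,0,0,0],[1,0,0,-135,0,0,0]]'; python3 go.py .575 .034 .18 -83
```

```text
clock: 26.5
position: [0.3962, 0.3094, 0.0632]
orientation: [0.998, 0.061, 0.0, -0.0]
ft_force: [0.4, -0.2, -0.4]
grip_width: 0.41
clock: 27.3
position: [0.3962, 0.3094, 0.0627]
orientation: [0.998, 0.061, 0.0, -0.0]
ft_force: [-0.1, -0.2, 0.0]
grip_width: 0.915
clock: 28.1
position: [0.3965, 0.3092, 0.198]
orientation: [0.998, 0.061, 0.001, -0.0]
ft_force: [-0.2, 0.0, -0.3]
grip_width: 0.995
t 28.1 pos [0.3965 0.3092 0.198 ] yaw -83.1 j7 -2.47 grip 0.995 F [-0.2  0.  -0.3]  ROW [143.9 294.8  18.2] [-0.  -0.1 -0.1]
```

```bash
python3 -m inch '[[1,17,35,0,0,0,0],[1,36,74,0,0,0,0],[1,55,113,0,0,0,0],[1,75,154,0,0,0,0],[1,95,195,0,0,0,0],[1,115,236,10,0,0,0],[1,134,275,18,0,0,0],[1,149,294,18,0,0,0]]'>/dev/null;python3 -m inch '[[1,4,0,0,0,0,0],[1,4,0,0,0,0,0],[1,4,0,0,0,0,0],[1,4,0,0,0,0,0]]'; python3 go.py .5845 .034 .024 -83
python3 - <<'E'
from fit import *
S=[cams.snapshot(n) for n in("top","wrist","side")]
for s,n in zip(S,"tws"): cv2.imwrite(f"pics/{n}4.png",s["img"])
fit("canister_mid",S[:2],(.585,.034),.004); fit("canister_mid",S[2:],(.585,.034),.004)
E
```

```text
clock: 29.3
position: [0.5828, 0.0379, 0.1795]
orientation: [0.998, 0.062, -0.0, -0.0]
ft_force: [0.4, 0.4, -1.1]
grip_width: 0.999
t 29.3 pos [0.5828 0.0379 0.1795] yaw -82.9 j7 -1.85 grip 0.999 F [ 0.4  0.4 -1.1]  ROW [  1.3   4.1 155.5] [-0.   0.   0.1]
canister_mid [584.7  33.8] yaw  IoU 0.956 | each 
canister_mid [583.9  36.4] yaw  IoU 0.867 | each
```

View pics/w4.png

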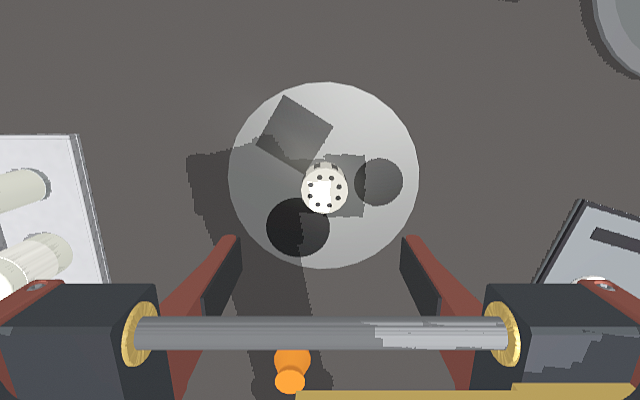

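View pics/s4.png

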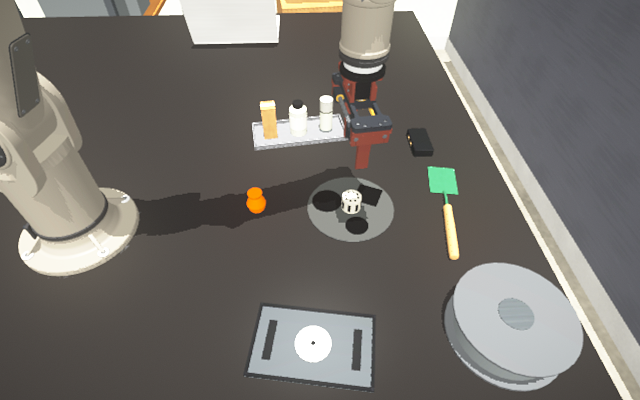

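All three stand upright in the tray (side view (268,120), (298,118), (326,113)). The canister is alone at wrist (324,190), and all three pads can be seen. I'll fit the pads and the seat now.

```bash
cat > pads.py <<'E'
from fit import *
M["pad_glue"]=circ(.025,.0006);M["pad_bottle"]=circ(.034,.0006);M["pad_carton"]=box(.056,.056,.0006,.0006)
S=[cams.snapshot(n) for n in("wrist","top","side")]
for s in S[:2]:
    for n,x,y in(("pad_glue",(.590,-.021),None),("pad_bottle",(.532,.057),None),("pad_carton",(.629,.068),-.38)):
        fit(n,[s],x,.004,y)
for s in S[1:]:   # seat: brightest blob near
    c=proj(s,[.489,-.281,.01])[0].astype(int); g=s["img"].min(2); m=np.zeros((400,640),np.uint8); cv2.circle(m,tuple(map(int,c)),26,1,-1)
    m&=(g>225).astype(np.uint8); n,l,st,ce=cv2.connectedComponentsWithStats(m); k=1+st[1:,4].argmax()
    cn=max(cv2.findContours((l==k).astype(np.uint8),cv2.RETR_EXTERNAL,cv2.CHAIN_APPROX_NONE)[0],key=len)[:,0]
    w=np.array([hit(s,q,.010) for q in cn])
    from scipy.optimize import least_squares
    print("seat circle",np.round(least_squares(lambda v:np.hypot(*(w-v[:2]).T)-v[2],[.489,-.281,.031]).x*1000,1),len(w),"look",[ (np.round(hit(s,r["xy"],.01)*1000),round(r["confidence"],2)) for r in look_for("seat",s)[:2]])
E
python3 pads.py
```

```text
pad_glue [591.  -21.6] yaw  IoU 0.962 | each 
pad_bottle [531.4  55.5] yaw  IoU 0.936 | each 
pad_carton [627.6  68.7 -12.9] yaw -24.7 IoU 0.96 | each 
pad_glue none
pad_bottle [530.7  63.5] yaw  IoU 0.574 | each 
pad_carton none
seat circle [ 491.  -280.1   57.2] 144 look [(array([ 497., -288.]), 0.92), (array([475., 331.]), 0.2)]
seat circle [ 487.  -278.1   31.1] 104 look [(array([ 494., -288.]), 0.8)]
```

```bash
python3 -m inch '[[1,1.5,2,45,0,0,0],[1,1.5,2,90,0,0,0],[1,1.5,2,130,0,0,0],[1,1.5,2,147,0,0,0],[1,1.5,2,147,0,0,0],[1,1.5,2,147,0,0,0],[1,1.5,2,147,0,0,0],[1,1.5,2,147,0,0,0]]';python3 -m inch '[[1,0,0,0,0,0,0],[1,0,0,0,0,0,0],[1,0,0,0,0,0,0]]'; python3 go.py .5845 .034 .023 -83
```

```text
clock: 30.95
position: [0.5869, 0.0345, 0.0346]
orientation: [0.998, 0.061, 0.002, 0.0]
ft_force: [0.2, -0.3, 0.6]
grip_width: 0.998
clock: 31.25
position: [0.5856, 0.0343, 0.033]
orientation: [0.998, 0.061, 0.0, 0.0]
ft_force: [0.8, 0.2, -0.1]
grip_width: 0.997
t 31.25 pos [0.5856 0.0343 0.033 ] yaw -83.0 j7 -1.96 grip 0.997 F [ 0.8  0.2 -0.1]  ROW [-1.2  0.1 10. ] [ 0. -0. -0.]
```

```bash
python3 -m inch '[[1,-1,0,5,0,0,0],[1,-1,0,9,0,0,0],[1,-1,0,9,0,0,0],[1,-1,0,9,0,0,0],[1,-1,0,9,0,0,0],[0,-1,0,9,0,0,0],[0,-1,0,9,0,0,0],[0,-1,0,9,0,0,0]]';python3 -m inch '[[0,0,0,0,0,0,0],[0,0,0,0,0,0,0],[0,0,0,0,0,0,0],[0,0,0,0,0,0,0],[0,0,0,0,0,0,0]]';python3 go.py .487 -.279 .18 -83;
```

```text
clock: 32.05
position: [0.5845, 0.0342, 0.0237]
orientation: [0.998, 0.061, 0.0, 0.0]
ft_force: [-0.3, -0.0, -0.8]
grip_width: 0.764
clock: 32.55
position: [0.5845, 0.0342, 0.0237]
orientation: [0.998, 0.061, 0.0, 0.0]
ft_force: [-0.3, -0.3, 0.2]
grip_width: 0.498
t 32.55 pos [0.5845 0.0342 0.0237] yaw -83.0 j7 -1.97 grip 0.498 F [-0.3 -0.3  0.2]  ROW [-134.8  299.  -156.3] [ 0. -0. -0.]
```

```bash
python3 -m inch '[[0,0,0,0,0,0,0],[0,0,0,-30,0,0,0],[0,0,0,-70,0,0,0],[0,0,0,-110,0,0,0],[0,0,0,-150,0,0,0],[0,-15,35,-156,0,0,0],[0,-34,75,-156,0,0,0],[0,-53,117,-156,0,0,0]]'>/dev/null;python3 -m inch '[[0,-19,42,0,0,0,0],[0,-38,84,0,0,0,0],[0,-57,126,0,0,0,0],[0,-73,162,0,0,0,0],[0,-82,182,0,0,0,0],[0,-82,182,0,0,0,0],[0,-82,182,0,0,0,0],[0,-82,182,0,0,0,0]]';python3 -m inch '[[0,0,0,0,0,0,0],[0,0,0,0,0,0,0],[0,0,0,0,0,0,0]]';python3 go.py .489 -.279 .0297 -83
python3 - <<'E'
from h import *
p=cams.snapshot("wrist"); cv2.imwrite("pics/w5.png",p["img"])
E
```

```text
clock: 34.15
position: [0.4875, -0.2771, 0.1797]
orientation: [0.998, 0.062, 0.0, -0.0]
ft_force: [0.2, -0.1, -0.8]
grip_width: 0.492
clock: 34.45
position: [0.4871, -0.2783, 0.1797]
orientation: [0.998, 0.061, 0.0, -0.0]
ft_force: [0.1, 0.4, -1.6]
grip_width: 0.495
t 34.45 pos [ 0.4871 -0.2783  0.1797] yaw -83.0 j7 -1.23 grip 0.495 F [ 0.1  0.4 -1.6]  ROW [  1.8   1.  150. ] [-0. -0.  0.]
```

View pics/w5.png

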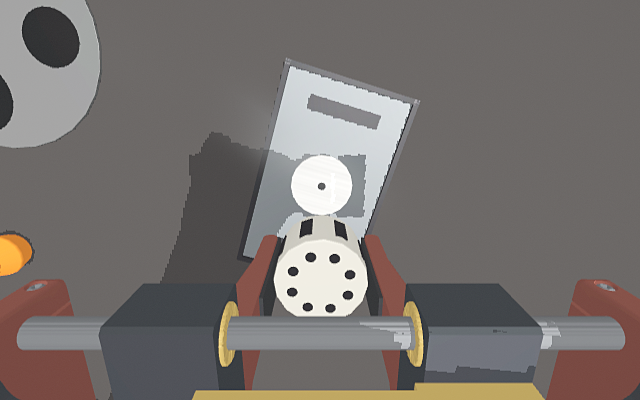

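The seat is at (321,186) with its centre dot visible; the canister is held in the jaws at (321,280). Compute the seat's world position.

```bash
python3 - <<'E'
from fit import *
from scipy.optimize import least_squares
s=cams.snapshot("wrist"); g=s["img"].min(2)
roi=g[150:212,285:360]; y,x=np.nonzero(g[176:196,311:331]<150); print("dot",x.mean()+311,y.mean()+176,np.round(hit(s,(x.mean()+311,y.mean()+176),.01)*1000,1))
m=np.zeros((400,640),np.uint8); m[150:212,285:360]=roi>240
cn=max(cv2.findContours(m,cv2.RETR_EXTERNAL,cv2.CHAIN_APPROX_NONE)[0],key=len)[:,0]
cn=cn[(cn[:,1]<208)]
w=np.array([hit(s,q,.01) for q in cn]); r=least_squares(lambda v:np.hypot(*(w-v[:2]).T)-v[2],[.489,-.279,.031],loss="soft_l1",f_scale=.001); print(np.round(r.x*1000,1))
# forward check: canister in the jaws vs TCP
p=manip.get_state()["position"]; print(p,proj(s,p+[0,0,-.1696]))
E
```

```text
dot 321.0769230769231 185.74358974358975 [ 486.4 -279.8]
[ 486.6 -279.7   30.1]
[ 0.48696173 -0.27861984  0.17966811] [[319.94074396 185.04720878]]
```

```bash
python3 -m inch '[[0,0,0.5,45,0,0,0],[0,0,0.5,90,0,0,0],[0,0,0.5,130,0,0,0],[0,0,0.5,143,0,0,0],[0,0,0.5,143,0,0,0],[0,0,0.5,143,0,0,0],[0,0,0.5,143,0,0,0],[0,0,0.5,143,0,0,0]]';python3 -m inch '[[0,0,0,0,0,0,0],[0,0,0,0,0,0,0],[0,0,0,0,0,0,0],[0,0,0,0,0,0,0]]';python3 go.py .4867 -.2792 .0297 -83
```

```text
clock: 35.35
position: [0.488, -0.2801, 0.0385]
orientation: [0.998, 0.061, 0.001, 0.001]
ft_force: [0.2, -0.4, -1.4]
grip_width: 0.497
clock: 35.75
position: [0.4869, -0.2795, 0.0368]
orientation: [0.998, 0.061, 0.0, 0.0]
ft_force: [-0.5, 0.6, -0.1]
grip_width: 0.492
t 35.75 pos [ 0.4869 -0.2795  0.0368] yaw -83.0 j7 -1.34 grip 0.492 F [-0.5  0.6 -0.1]  ROW [-0.1 -0.3  7.1] [ 0. -0. -0.]
```

```bash
python3 -m inch '[[0,0,0,3,0,0,0],[0,0,0,6,0,0,0],[0,0,0,6.5,0,0,0],[0,0,0,6.5,0,0,0],[0,0,0,6.5,0,0,0],[0,0,0,6.5,0,0,0],[0,0,0,6.5,0,0,0],[0,0,0,6.5,0,0,0]]';python3 -m inch '[[0,0,0,0.5,0,0,0],[0,0,0,0.5,0,0,0],[0,0,0,0.5,0,0,0]]'
```

```text
clock: 36.55
position: [0.4869, -0.2795, 0.0302]
orientation: [0.998, 0.061, 0.0, 0.0]
ft_force: [0.6, -0.4, -0.4]
grip_width: 0.492
clock: 36.85
position: [0.4869, -0.2795, 0.0297]
orientation: [0.998, 0.061, 0.0, 0.0]
ft_force: [0.2, 0.6, -0.2]
grip_width: 0.5
```

```bash
python3 -m inch '[[0.6,0,0,0,0,0,0],[0.7,0,0,0,0,0,0],[0.85,0,0,0,0,0,0],[1,0,0,0,0,0,0],[1,0,0,0,0,0,0],[1,0,0,0,0,0,0],[1,0,0,-20,0,0,0],[1,0,0,-60,0,0,0]]';python3 -m inch '[[1,0,0,-45,0,0,0],[1,0,0,-90,0,0,0],[1,0,0,-90,0,0,0],[1,0,0,-90,0,0,0],[1,0,0,-90,0,0,0]]'; python3 - <<'E'
from fit import *
s=cams.snapshot("wrist");t=cams.snapshot("side"); cv2.imwrite("pics/w6.png",s["img"])
fit("canister_mid",[s],(.487,-.279),.01);fit("canister_mid",[t],(.487,-.279),.01)
E
python3 go.py .545 .328 .18 -83
```

```text
clock: 37.65
position: [0.4848, -0.2785, 0.0878]
orientation: [0.998, 0.061, -0.003, -0.002]
ft_force: [-0.3, 0.1, 0.0]
grip_width: 1.0
clock: 38.15
position: [0.4859, -0.2792, 0.1785]
orientation: [0.998, 0.061, -0.001, -0.0]
ft_force: [0.3, 0.7, 0.5]
grip_width: 1.0
canister_mid [ 487.1 -279.9] yaw  IoU 0.965 | each 
canister_mid [ 486.7 -279.6] yaw  IoU 0.723 | each 
t 38.35 pos [ 0.4862 -0.2791  0.1783] yaw -83.0 j7 -1.23 grip 1.0 F [ 0.  -0.1  0.4]  ROW [ 132.2 -595.5   -1. ] [-0.1  0.1 -0. ]
```

View pics/w6.png

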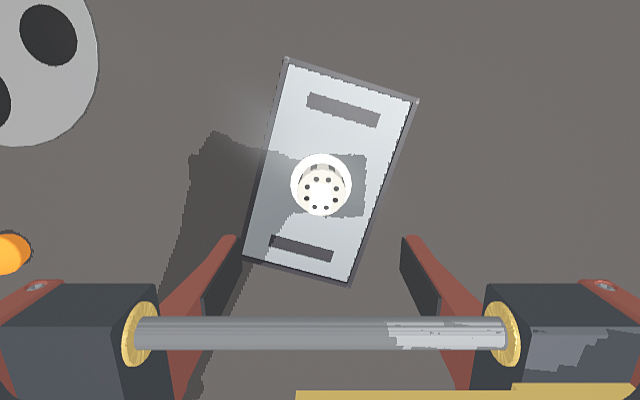

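The canister stands centred on the seat (321,186), fit within about 1 mm. Now I fetch the glue stick.

```bash
python3 -m inch '[[1,8,-35,0,0,0,0],[1,18,-80,0,0,0,0],[1,28,-125,0,0,0,0],[1,38,-171,0,0,0,0],[1,48,-216,0,0,0,0],[1,58,-261,0,0,0,0],[1,68,-306,0,0,0,0],[1,78,-350,0,0,0,0]]'>/dev/null;python3 -m inch '[[1,10,-45,0,0,0,0],[1,20,-90,0,0,0,0],[1,30,-135,0,0,0,0],[1,40,-180,0,0,0,0],[1,50,-225,0,0,0,0],[1,54,-245,0,0,0,0],[1,54,-245,0,0,0,0],[1,54,-245,0,0,0,0]]'>/dev/null;python3 -m inch '[[1,0,0,0,0,0,0],[1,0,0,0,0,0,0],[1,0,0,0,0,0,0]]';python3 go.py .545 .3285 .062 -83; python3 - <<'E'
from fit import *
s=[cams.snapshot("wrist")]; cv2.imwrite("pics/w7.png",s[0]["img"])
fit("glue_mid",s,(.545,.328),.004);fit("bottle_mid",s,(.471,.3185),.004);fit("carton_mid",s,(.3965,.309),.004,.1)
E
```

```text
clock: 40.25
position: [0.5461, 0.3257, 0.1797]
orientation: [0.998, 0.06, 0.0, 0.0]
ft_force: [1.5, 0.3, 0.2]
grip_width: 1.004
t 40.25 pos [0.5461 0.3257 0.1797] yaw -83.1 j7 -2.37 grip 1.004 F [1.5 0.3 0.2]  ROW [ -0.7  -2.9 117.7] [ 0.  -0.  -0.1]
glue_mid [546.4 328.1] yaw  IoU 0.979 | each 
bottle_mid [471.  318.6] yaw  IoU 0.949 | each 
carton_mid none
```

```bash
python3 -m inch '[[1,0,-2,45,0,0,0],[1,0,-2,85,0,0,0],[1,0,-2,112,0,0,0],[1,0,-2,117,0,0,0],[1,0,-2,117,0,0,0],[1,0,-2,117,0,0,0],[1,0,-2,117,0,0,0],[0,0,-2,117,0,0,0]]'>/dev/null;python3 -m inch '[[0,0,0,0,0,0,0],[0,0,0,0,0,0,0],[0,0,0,0,0,0,0],[0,0,0,0,0,0,0],[0,0,0,0,0,0,0],[0,0,0,0,0,0,0],[0,0,0,0,0,0,0],[0,0,0,0,0,0,0]]'; python3 go.py .546 .328 .2 -83;python3 -m inch '[[0,0,0,0,0,0,0],[0,0,0,-20,0,0,0],[0,0,0,-60,0,0,0],[0,0,0,-100,0,0,0],[0,0,0,-136,0,0,0],[0,0,0,-136,0,0,0],[0,0,0,-136,0,0,0]]'; python3 go.py .590 -.021 .2 -83
```

```text
clock: 42.05
position: [0.5454, 0.3291, 0.0625]
orientation: [0.998, 0.061, -0.0, 0.0]
ft_force: [-0.5, -0.4, -0.3]
grip_width: 0.378
t 42.05 pos [0.5454 0.3291 0.0625] yaw -83.0 j7 -2.45 grip 0.378 F [-0.5 -0.4 -0.3]  ROW [   0.5    1.1 -137.5] [ 0.  0. -0.]
clock: 42.75
position: [0.5457, 0.3292, 0.1994]
orientation: [0.998, 0.061, 0.001, -0.0]
ft_force: [0.7, -0.9, -1.2]
grip_width: 0.385
t 42.75 pos [0.5457 0.3292 0.1994] yaw -83.0 j7 -2.36 grip 0.385 F [ 0.7 -0.9 -1.2]  ROW [  1.5 353.   -0.8] [-0.  -0.1 -0. ]
```

```bash
python3 -m inch '[[0,1,35,0,0,0,0],[0,1,78,0,0,0,0],[0,1,122,0,0,0,0],[0,1,166,0,0,0,0],[0,1,210,0,0,0,0],[0,1,254,0,0,0,0],[0,1,298,0,0,0,0],[0,1,335,0,0,0,0]]'>/dev/null;python3 -m inch '[[0,0.5,18,0,0,0,0],[0,0.5,18,0,0,0,0],[0,0.5,18,0,0,0,0],[0,0.5,18,45,0,0,0],[0,0.5,18,90,0,0,0],[0,0.5,18,120,0,0,0],[0,0.5,18,130,0,0,0],[0,0.5,18,130,0,0,0]]'>/dev/null;python3 -m inch '[[0,0,0,0,0,0,0],[0,0,0,0,0,0,0],[0,0,0,0,0,0,0],[0,0,0,0,0,0,0],[0,0,0,0,0,0,0]]';python3 go.py .590 -.0213 .0625 -83
```

```text
clock: 44.85
position: [0.5901, -0.0212, 0.0693]
orientation: [0.998, 0.061, 0.0, 0.0]
ft_force: [0.4, -0.1, 0.1]
grip_width: 0.38
t 44.85 pos [ 0.5901 -0.0212  0.0693] yaw -83.0 j7 -1.85 grip 0.38 F [ 0.4 -0.1  0.1]  ROW [-0.1  0.1  6.8] [ 0.  -0.1 -0. ]
```

```bash
python3 -m inch '[[0,0,0,3,0,0,0],[0,0,0,6,0,0,0],[0,0,0,6.8,0,0,0],[0,0,0,6.8,0,0,0],[0,0,0,6.8,0,0,0],[0,0,0,6.8,0,0,0],[0,0,0,6.8,0,0,0],[0,0,0,6.8,0,0,0]]';python3 -m inch '[[0,0,0,0,0,0,0],[0.5,0,0,0,0,0,0],[0.7,0,0,0,0,0,0],[1,0,0,0,0,0,0],[1,0,0,0,0,0,0],[1,0,0,0,0,0,0],[1,0,0,0,0,0,0],[1,0,0,0,0,0,0]]';python3 -m inch '[[1,0,0,-20,0,0,0],[1,0,0,-60,0,0,0],[1,0,0,-105,0,0,0],[1,0,0,-120,0,0,0],[1,0,0,-120,0,0,0],[1,0,0,-120,0,0,0]]'; python3 go.py .471 .3185 .18 -83
```

```text
clock: 45.65
position: [0.5898, -0.0211, 0.0624]
orientation: [0.998, 0.061, 0.0, 0.0]
ft_force: [-2.2, -1.8, 7.9]
grip_width: 0.382
clock: 46.45
position: [0.5897, -0.021, 0.0618]
orientation: [0.998, 0.061, -0.0, -0.0]
ft_force: [0.5, 0.2, 0.1]
grip_width: 0.977
clock: 47.05
position: [0.5891, -0.0214, 0.181]
orientation: [0.998, 0.061, -0.001, 0.0]
ft_force: [-0.6, -0.5, -0.8]
grip_width: 1.001
t 47.05 pos [ 0.5891 -0.0214  0.181 ] yaw -83.0 j7 -1.76 grip 1.001 F [-0.6 -0.5 -0.8]  ROW [ -76.1 -351.7    0.9] [ 0.   0.1 -0. ]
```

Contact was 7.9 N, gentle. Check the glue stick's placing against its pad, then fetch the bottle.

```bash
python3 - <<'E'
from fit import *
S=[cams.snapshot("wrist"),cams.snapshot("side")]; cv2.imwrite("pics/w8.png",S[0]["img"])
fit("glue_mid",S,(.59,-.021),.004)
E
python3 -m inch '[[1,-8,-37,0,0,0,0],[1,-17,-80,0,0,0,0],[1,-26,-123,0,0,0,0],[1,-36,-166,0,0,0,0],[1,-46,-209,0,0,0,0],[1,-56,-252,0,0,0,0],[1,-66,-295,0,0,0,0],[1,-74,-335,0,0,0,0]]'>/dev/null;python3 -m inch '[[1,-2,-17,0,0,0,0],[1,-2,-17,0,0,0,0],[1,-2,-17,0,0,0,0],[1,-2,-17,0,0,0,0]]';python3 go.py .471 .3185 .0628 -83
```

```text
glue_mid [589.7 -21.7] yaw  IoU 0.946 | each [[590.5, -21.6], [589.7, -19.9]]
clock: 48.45
position: [0.4723, 0.3171, 0.1812]
orientation: [0.998, 0.06, -0.0, 0.001]
ft_force: [-0.9, 0.2, 0.0]
grip_width: 1.004
t 48.45 pos [0.4723 0.3171 0.1812] yaw -83.2 j7 -2.43 grip 1.004 F [-0.9  0.2  0. ]  ROW [ -1.   -1.7 118.4] [ 0.1  0.  -0.2]
```

View pics/w8.png

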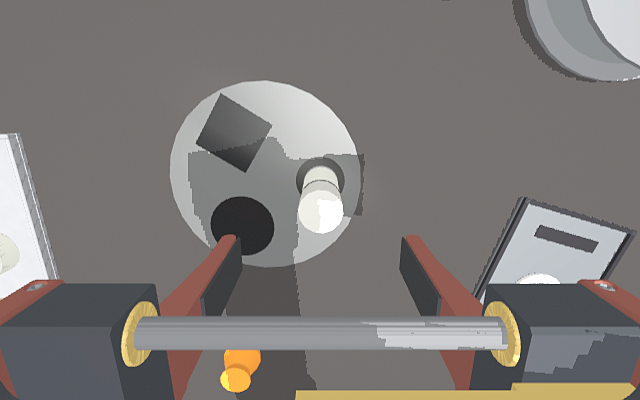

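The glue stick stands centred on its pad (320,182) and the vase is untouched. Grip the bottle.

```bash
python3 -m inch '[[1,-1,-1,45,0,0,0],[1,-1,-1,85,0,0,0],[1,-1,-1,112,0,0,0],[1,-1,-1,117,0,0,0],[1,-1,-1,117,0,0,0],[1,-1,-1,117,0,0,0],[1,-1,-1,117,0,0,0],[0,-1,-1,117,0,0,0]]'>/dev/null;python3 -m inch '[[0,0,0,0,0,0,0],[0,0,0,0,0,0,0],[0,0,0,0,0,0,0],[0,0,0,0,0,0,0],[0,0,0,0,0,0,0],[0,0,0,0,0,0,0],[0,0,0,0,0,0,0]]'; python3 go.py .471 .3185 .2 -83;python3 -m inch '[[0,0,0,0,0,0,0],[0,0,0,-20,0,0,0],[0,0,0,-60,0,0,0],[0,0,0,-100,0,0,0],[0,0,0,-136,0,0,0],[0,0,0,-136,0,0,0],[0,0,0,-136,0,0,0]]'; python3 go.py .532 .0567 .2 -83
```

```text
clock: 49.95
position: [0.4705, 0.3199, 0.0648]
orientation: [0.998, 0.061, -0.0, 0.0]
ft_force: [0.2, -0.8, 0.1]
grip_width: 0.519
t 49.95 pos [0.4705 0.3199 0.0648] yaw -83.0 j7 -2.55 grip 0.519 F [ 0.2 -0.8  0.1]  ROW [   0.3    1.4 -135.2] [ 0.  0. -0.]
clock: 50.65
position: [0.4706, 0.3199, 0.201]
orientation: [0.998, 0.061, 0.001, -0.0]
ft_force: [0.4, -0.2, -3.4]
grip_width: 0.515
t 50.65 pos [0.4706 0.3199 0.201 ] yaw -83.0 j7 -2.42 grip 0.515 F [ 0.4 -0.2 -3.4]  ROW [ 29.1 268.7   1.1] [-0.  -0.1 -0. ]
```

```bash
python3 -m inch '[[0,4,37,0,0,0,0],[0,9,80,0,0,0,0],[0,14,125,0,0,0,0],[0,19,170,0,0,0,0],[0,24,212,0,0,0,0],[0,29,250,0,0,0,0],[0,29,269,0,0,0,0],[0,29,269,0,0,0,0]]'>/dev/null;python3 -m inch '[[0,0,0,0,0,0,0],[0,0,0,0,0,0,0],[0,0,0,45,0,0,0],[0,0,0,90,0,0,0],[0,0,0,120,0,0,0],[0,0,0,129,0,0,0],[0,0,0,129,0,0,0],[0,0,0,129,0,0,0]]'>/dev/null;python3 -m inch '[[0,0,0,0,0,0,0],[0,0,0,0,0,0,0],[0,0,0,0,0,0,0],[0,0,0,0,0,0,0],[0,0,0,0,0,0,0]]';python3 go.py .532 .0566 .0648 -83
```

```text
clock: 52.75
position: [0.532, 0.0564, 0.0721]
orientation: [0.998, 0.061, 0.0, 0.0]
ft_force: [0.3, 1.0, -2.1]
grip_width: 0.518
t 52.75 pos [0.532  0.0564 0.0721] yaw -83.0 j7 -2.02 grip 0.518 F [ 0.3  1.  -2.1]  ROW [ 0.  -0.2  7.3] [ 0. -0. -0.]
```

```bash
python3 -m inch '[[0,0,0,3,0,0,0],[0,0,0,6,0,0,0],[0,0,0,7,0,0,0],[0,0,0,7,0,0,0],[0,0,0,7,0,0,0],[0,0,0,7,0,0,0],[0,0,0,7,0,0,0],[0,0,0,7,0,0,0]]';python3 -m inch '[[0,0,0,0,0,0,0],[0.6,0,0,0,0,0,0],[0.8,0,0,0,0,0,0],[1,0,0,0,0,0,0],[1,0,0,0,0,0,0],[1,0,0,0,0,0,0],[1,0,0,0,0,0,0],[1,0,0,0,0,0,0]]';python3 -m inch '[[1,0,0,-20,0,0,0],[1,0,0,-60,0,0,0],[1,0,0,-105,0,0,0],[1,0,0,-120,0,0,0],[1,0,0,-120,0,0,0],[1,0,0,-120,0,0,0]]'; python3 go.py .3963 .3094 .185 -83
```

```text
clock: 53.55
position: [0.5318, 0.0564, 0.0648]
orientation: [0.998, 0.061, -0.0, 0.0]
ft_force: [-1.2, -0.0, -0.2]
grip_width: 0.522
clock: 54.35
position: [0.5319, 0.0565, 0.0649]
orientation: [0.998, 0.061, 0.0, -0.0]
ft_force: [-0.5, -0.1, -0.5]
grip_width: 1.0
clock: 54.95
position: [0.5314, 0.0561, 0.184]
orientation: [0.998, 0.061, -0.0, 0.0]
ft_force: [0.8, -0.0, -0.3]
grip_width: 1.003
t 54.95 pos [0.5314 0.0561 0.184 ] yaw -83.0 j7 -1.91 grip 1.003 F [ 0.8 -0.  -0.3]  ROW [-103.4 -267.8   -1. ] [ 0.   0.1 -0. ]
```

```bash
python3 - <<'E'
from fit import *
S=[cams.snapshot("wrist"),cams.snapshot("side")]; cv2.imwrite("pics/w9.png",S[0]["img"])
fit("bottle_mid",S,(.532,.057),.004);fit("glue_mid",S,(.59,-.021),.004)
E
python3 -m inch '[[1,-13,-34,0,0,0,0],[1,-29,-75,0,0,0,0],[1,-45,-116,0,0,0,0],[1,-61,-157,0,0,0,0],[1,-77,-198,0,0,0,0],[1,-92,-238,0,0,0,0],[1,-103,-268,0,0,0,0],[1,-103,-268,0,0,0,0]]'>/dev/null;python3 -m inch '[[1,0,0,0,0,0,0],[1,0,0,0,0,0,0],[1,0,0,0,0,0,0],[1,0,0,0,0,0,0]]';python3 go.py .3963 .3094 .0632 -83
python3 - <<'E'
from fit import *
S=[cams.snapshot("wrist"),cams.snapshot("side")]
fit("carton_mid",S,(.3963,.3094),.004,.12)
E
```

```text
bottle_mid [531.4  55.6] yaw  IoU 0.927 | each [[532.5, 55.4], [530.9, 58.0]]
glue_mid [590.1 -21.2] yaw  IoU 0.936 | each [[590.6, -21.7], [589.5, -19.2]]
clock: 56.45
position: [0.3978, 0.3089, 0.1847]
orientation: [0.998, 0.06, -0.0, 0.0]
ft_force: [-0.8, -0.4, -1.0]
grip_width: 0.997
t 56.45 pos [0.3978 0.3089 0.1847] yaw -83.2 j7 -2.5 grip 0.997 F [-0.8 -0.4 -1. ]  ROW [ -1.5  -0.8 121.5] [ 0.   0.  -0.2]
carton_mid [394.2 308.7   3. ] yaw 5.8 IoU 0.93 | each [[394.5, 308.6, 3.9], [393.1, 313.2, 2.4]]
```

```bash
python3 -m inch '[[1,-3,0,45,0,0,0],[1,-3,0,85,0,0,0],[1,-3,0,114,0,0,0],[1,-3,0,121,0,0,0],[1,-3,0,121,0,0,0],[1,-3,0,121,0,0,0],[1,-3,0,121,0,0,0],[0,-3,0,121,0,0,0]]'>/dev/null;python3 -m inch '[[0,0,0,0,0,0,0],[0,0,0,0,0,0,0],[0,0,0,0,0,0,0],[0,0,0,0,0,0,0],[0,0,0,0,0,0,0],[0,0,0,0,0,0,0],[0,0,0,0,0,0,0],[0,0,0,0,0,0,0]]'; python3 go.py .3946 .309 .2 -83;python3 -m inch '[[0,0,0,0,0,0,0],[0,0,0,-20,0,0,0],[0,0,0,-60,0,0,0],[0,0,0,-100,0,0,0],[0,0,0,-136,0,0,0],[0,0,0,-136,0,0,0],[0,0,0,-136,0,0,0]]'; python3 go.py .6285 .0685 .2 -113
```

```text
clock: 58.25
position: [0.3941, 0.3095, 0.0637]
orientation: [0.998, 0.061, -0.0, 0.0]
ft_force: [-0.5, 0.3, -1.8]
grip_width: 0.409
t 58.25 pos [0.3941 0.3095 0.0637] yaw -83.0 j7 -2.66 grip 0.409 F [-0.5  0.3 -1.8]  ROW [   0.4    0.6 -136.3] [ 0.  0. -0.]
clock: 58.95
position: [0.3944, 0.3096, 0.2002]
orientation: [0.998, 0.061, 0.001, -0.0]
ft_force: [-0.3, 0.1, -1.3]
grip_width: 0.408
t 58.95 pos [0.3944 0.3096 0.2002] yaw -83.0 j7 -2.48 grip 0.408 F [-0.3  0.1 -1.3]  ROW [203.2 267.6   0.5] [-0.  -0.1 30. ]
```

```bash
python3 -m inch '[[0,23,30,0,0,0,3],[0,49,65,0,0,0,7],[0,75,100,0,0,0,11],[0,101,134,0,0,0,15],[0,127,168,0,0,0,19],[0,153,202,0,0,0,23],[0,179,236,0,0,0,27],[0,203,268,0,0,0,30]]'>/dev/null;python3 -m inch '[[0,0,0,0,0,0,0],[0,0,0,0,0,0,0],[0,0,0,0,0,0,0],[0,0,0,45,0,0,0],[0,0,0,90,0,0,0],[0,0,0,120,0,0,0],[0,0,0,129,0,0,0],[0,0,0,129,0,0,0]]'>/dev/null;python3 -m inch '[[0,0,0,0,0,0,0],[0,0,0,0,0,0,0],[0,0,0,0,0,0,0],[0,0,0,0,0,0,0],[0,0,0,0,0,0,0]]';python3 go.py .6286 .0685 .0637 -113
```

```text
clock: 61.05
position: [0.6285, 0.0682, 0.0715]
orientation: [0.98, -0.2, 0.0, -0.0]
ft_force: [-0.1, 0.8, -1.6]
grip_width: 0.405
t 61.05 pos [0.6285 0.0682 0.0715] yaw -113.0 j7 -2.46 grip 0.405 F [-0.1  0.8 -1.6]  ROW [-0.  -0.3  7.8] [-0.  -0.1 -0. ]
```

```bash
python3 -m inch '[[0,0,0,3,0,0,0],[0,0,0,6,0,0,0],[0,0,0,7.5,0,0,0],[0,0,0,7.5,0,0,0],[0,0,0,7.5,0,0,0],[0,0,0,7.5,0,0,0],[0,0,0,7.5,0,0,0],[0,0,0,7.5,0,0,0]]';python3 -m inch '[[0,0,0,0,0,0,0],[0.5,0,0,0,0,0,0],[0.7,0,0,0,0,0,0],[0.9,0,0,0,0,0,0],[0.9,0,0,0,0,0,0],[0.9,0,0,0,0,0,0],[0.9,0,0,0,0,0,0],[0.9,0,0,0,0,0,0]]';python3 -m inch '[[0.9,0,0,-20,0,0,0],[0.9,0,0,-60,0,0,0],[0.9,0,0,-105,0,0,0],[0.9,0,0,-150,0,0,0],[0.9,0,0,-160,0,0,0],[0.9,0,0,-160,0,0,0]]'; python3 - <<'E'
from fit import *
S=[cams.snapshot("wrist"),cams.snapshot("top"),cams.snapshot("side")]
for s,n in zip(S,"wts"): cv2.imwrite(f"pics/{n}10.png",s["img"])
fit("carton_mid",S,(.6285,.0685),.004,-.4);fit("bottle_mid",S,(.532,.057),.004);fit("glue_mid",S,(.59,-.021),.004);fit("canister_mid",S,(.487,-.279),.01)
print([(np.round(hit(s,r["xy"],.025),3),round(r["confidence"],2)) for s in S for r in look_for("vase",s)[:1]])
cv2.imwrite("pics/f.png",np.vstack([cv2.resize(S[0]["img"][:300],(640,300)),S[2]["img"][100:390]]))
E
```

```text
clock: 61.85
position: [0.6282, 0.0682, 0.0638]
orientation: [0.98, -0.2, -0.0, 0.0]
ft_force: [-2.3, -0.7, 5.0]
grip_width: 0.41
clock: 62.65
position: [0.6282, 0.0683, 0.0634]
orientation: [0.98, -0.2, 0.0, 0.0]
ft_force: [-0.2, -0.8, 1.6]
grip_width: 0.894
clock: 63.25
position: [0.6293, 0.0685, 0.2256]
orientation: [0.98, -0.2, 0.002, -0.001]
ft_force: [-0.6, -0.3, -0.7]
grip_width: 0.898
carton_mid [627.9  67.6 -12.3] yaw -23.4 IoU 0.892 | each [[628.1, 67.7, -12.5], [628.4, 71.7, -10.5]]
bottle_mid [531.9  55.4] yaw  IoU 0.939 | each [[532.7, 55.7], [531.7, 56.5]]
glue_mid [589.7 -21.7] yaw  IoU 0.934 | each [[590.2, -21.8], [588.7, -21.3]]
canister_mid [ 486.2 -282.4] yaw  IoU 0.838 | each [[485.3, -283.0], [485.8, -277.5], [486.7, -278.8]]
[(array([0.349, 0.044]), 0.58), (array([0.37 , 0.047]), 0.78), (array([0.378, 0.042]), 0.79)]
```

View pics/f.png

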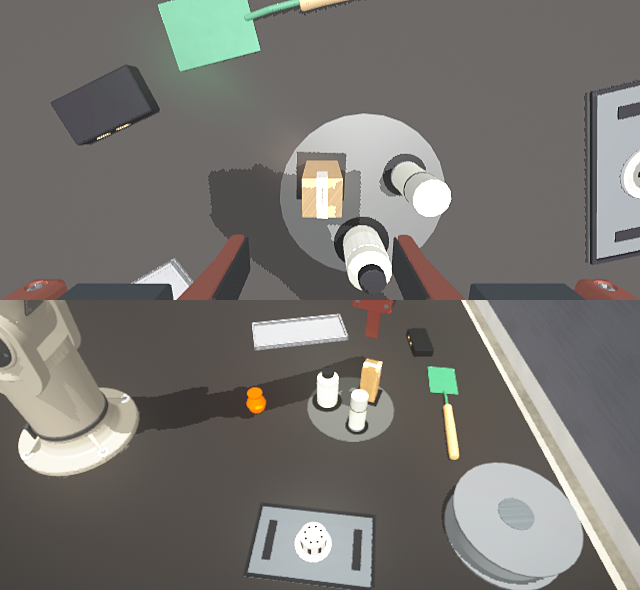

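All upright and centred; the vase is unmoved and the arm is clear.

```bash
python3 -c "
from h import *
print(job.sign_off())"
```

```text
the job is handed in; nothing more can be done
None
```

The job is done and handed in at about 63 s of the 136 s allowed; the sign-off reported no verdict. I cleared the glue stick, bottle and carton to the tray, set the canister on the seat, then put the three back on their own pads.

**Last checks:**
- **The three on the caddy:** the pictures show each one upright. The fits put each within about 1.5 mm of its pad centre; the side camera alone put the carton about 3 mm off in y.
- **Canister:** right after release it fitted within about 1 mm of the seat centre. In the final check the three cameras disagreed by up to about 5 mm, with the wrist camera, which saw it only at the edge of its picture, furthest out. The side picture shows it standing in the middle of the seat.
- **Vase:** it is still standing where it was. The top and side cameras agree with the start to within 6 mm. The wrist camera put it about 2 cm off in x, at lower confidence, and I did not follow that up.
- **Forces:** the highest wrist force I read was about 8 N. At the end the gripper was open and clear above everything.

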